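# Hold the display base's brake released with the splined key

### The job

The revolving candle display has its platter off. Take the T-handled service key out of its wooden rest, turn it until its cross-shaped splines mesh with the cross-shaped keyway in the hub of the display base, slide it in and press it fully home against the spring, so that its collar sits down on the hub. Finish while still holding the key pressed down like that, do not let go, and leave the candles on the table undisturbed.

Things in the scene. Friction and masses are not known exactly. Their poses are not given: they have to be found in the camera images.
- key_grip (a point): Centre of the black bar grip of the loose T-handled service key (0.1 to 0.2 kg), which stands upright in the rest, z up. Bar 60 mm long (this frame's x), 16 mm thick (y), 28 mm tall. Below it a round neck 18 mm across, then a round steel collar 48 mm across, 6 mm thick, its underside 41 mm below this point, then the cross-shaped spline.
- key_foot (a point): Lower end of the key's spline, on the key's axis 86 mm below key_grip; axes as key_grip. The steel spline is a cross 45 mm long up to the collar: four ribs 8 mm thick, along +-x and +-y (so in line with and square to the bar), 32 mm from tip to tip, foot rounded with 4 mm radius. It fits alike at every quarter turn.
- hub_mouth (a point): Centre of the keyway's mouth on the top face of the display base's hub, 84 mm above the table, z up. The keyway is a cross of two slots 10.5 mm wide, 34.5 mm long, along this frame's x and y (parallel to the hub's sides), 48 mm deep. With the key fully home its collar lies on this face and key_grip is 41 mm above this point.
- base: The display base, fixed to the table: a round black foot 124 mm across and a square aluminium hub 60 mm wide with the keyway in its top. Origin at the centre of its underside.
- rest_mouth (a point): Centre of the top of the wooden rest, a block 76 x 76 x 50 mm fixed to the table, with a round hole 36 mm across from top to bottom. The key's collar lies on it, the spline hangs in the hole; the key can stand at any angle about the vertical.
- plunger (a joint): Travel (m, downward) of the sprung brake plunger in the bottom of the keyway: 0 when free, 0.010 when the key is fully home. The key's foot meets it 35 mm below the mouth; it pushes back with 4 N at first and 10 N when the key is home, so it lifts the key again if let go.
- tester: Open tester candle in a glass, 67 mm wide, 74 mm tall, standing loose on the table; origin at the centre of its underside. A bystander.
- jar: Lidded candle jar, 69 mm wide, 82 mm tall, standing loose on the table a little apart at the left front of the stacked jars (those are fixed); origin at the centre of its underside. A bystander.
Not all that is in view belongs to the job. Of the things shaped like the part that bears key_grip, the bare steel one is meant.

How it is judged:
On the way, in this order (a step that is already met when the one before it is completed fails the run):
1. the key is lifted clear out of its rest (z of key_grip in the frame of rest_mouth above 0.088 m), for 0.1 s.
2. the splines mesh: the key is at least 15 mm into the keyway (horizontal distance between key_grip and hub_mouth below 0.008 m and z of key_grip in the frame of hub_mouth below 0.071 m), for 0.1 s.
At the end, for the whole second after the job is handed in: The key is upright in the keyway with its collar within 2.5 mm of the hub's face and centred on it within 6 mm at the grip, the plunger is pressed down more than 7.5 mm, and the fingers are still on the key (more than 1 N), through the last second (horizontal distance between key_grip and hub_mouth below 0.006 m and z of key_grip in the frame of hub_mouth below 0.0435 m and angle between key_grip's own z axis and vertical below 0.08 rad and value of joint plunger above 0.0075 m and contact force between the fingers and anything else above 1 N); the arm keeps its last pose, push and grip.
It fails at once if a bystander candle is shifted by more than 30 mm or tipped (distance of any of tester, jar from where it was at the start of the episode above 0.03 m or angle between any of tester, jar's own z axis and vertical above 0.35 rad).
It also fails if it takes over 38 s, if anything falls off the work surface, if the arm or the gripper's body presses on something with over 40 N, if the wrist force passes 120 N, or if a joint passes its speed limit or range.

### The arm

A 7-joint arm with a two-finger parallel gripper is mounted at the origin on a cart in front of the work surface, level with it; the furniture and walls round the work are solid. World frame = base frame: x ahead of the robot, y to its left, z up, the work surface at z = 0. Lengths are in m, angles in rad, forces in N, time in s.
With the tool pointing down it reaches from about 0.375 to 0.925 m from the base axis. Payload 3.1 kg.
Tool frame: the origin (TCP) lies between the finger pads; the fingertips stand 17 mm ahead of it and the grasp point (between the pads) lies 2 mm behind it; z points along the fingers, y is the direction in which the jaws open and shut (so a half turn about z gives the same grasp; the last joint's range is limited). The gripper opens to 85 mm and grips with 20 to 120 N. Pads are 22 mm wide; open, the fingers measure 114 mm over their backs; the gripper's body (76 mm by 85 mm) begins 54 mm behind the grasp point. The pads swing forward as they close: fully open they stand 13 mm farther back than shut.
Start: joints at [1.099, 0.383, 0.044, 1.598, -0.018, 1.161, -0.05], TCP at [0.237, -0.605, 0.248] pointing down, gripper open.
Joint ranges: [-2.61, 2.61], [-0.41, 2.15], [-1.48, 1.57], [0, 2.5], [-1.57, 4.71], [0.05, 1.97], [-2.85, 2.85]. Speed limits (rad/s): [2.79, 2.79, 3.14, 3.14, 3.14, 3.14, 3.14].

### API

Orientations are given as a unit quaternion [w, x, y, z].
In Python, from rig import bot, cams, finish_job gives the robot as it stands. The module is installed in compiled form; this text tells all that it offers.
- The arm moves only by the tool arm_command, never from a script. Its arguments are lists of equal length, an entry for each row: "offset": the shift along the tool's x, y, z in m, a list of three; "twist": the turn about the tool's z in degrees; "grip": the closure, from 0 (fully open) to 1 (shut). In form: {"offset": [[tx, ty, tz], ...], "twist": [twist, ...], "grip": [grip, ...]}. A call has 1 to 10 rows; each row shifts and turns the commanded pose from where the row before left it, along the tool's axes as they then stand; what a row does not reach is not made up. A row lasts 1/10 s, in which the tool goes at most 50 mm and 8.59 degrees, less where a joint would pass 70% of its speed; a pose out of reach is approached as far as the arm can. A call with a gripper value outside its range is refused whole. The fingers move at their own pace and stop on an object; the grip force is fixed at half the most. Time passes only in rows, so rows that do not move let the fingers close. It gives the time, the measured TCP pose, the force and the opening at its end, in the units of the state.
- bot.sense(): the state, without advancing time (a new reading comes with each control period).
- cams.get_image(name): name is "scene" or "top"; returns a dict with "image" (420x560x3 uint8, red, green, blue), "depth" (420x560 float32, m along the optical axis (not along the pixel's ray), 0 where there is no reading), "fx", "fy", "cx", "cy" (pixels), "dist" ([k1, k2, p1, p2, k3] as OpenCV has them; the pictures are not rectified), "extrinsics" (4x4, takes a point from world to camera coordinates). Camera axes: x right, y down, z forward; pixel columns grow to the right and rows downward; lengths in m; the calibration is good to about 2 mm. A picture is of the moment at which its call begins.
- finish_job(): hands the job in, once; it reports no verdict.
The state is a dict: "clock": time; "joint_positions": joint angles; "dq": joint speeds; "tau": joint torques, N m; "eef_pos": TCP position; "orientation": TCP orientation; "force": force on the tool from outside, world axes, zero at the start; "moment": the same for the moment, N m; "gripper_width": finger opening in m.
Only numpy, scipy, OpenCV 4.12 (cv2) and the standard library are available. Lean on these libraries where they do the work, as an engineer would, in place of code of your own. Each camera call takes 0.05 s, during which the arm holds its last target. There are 200 camera calls.

## Working session

There is one attempt and no reset: what is moved stays moved. The work goes in short steps, Python scripts to look and compute and a tool call to move; the robot and the scene stay as the last step left them, time stands still between calls to the robot, and variables do not carry over. Pictures are saved under pics/ and viewed, about 8 in all and at most 12, crops included, and the job is handed in when it is done.

Besides the shell and the picture viewer there is one more tool, called by a JSON object that holds its "op" and its "data", one argument or row to a line. arm_command: Moves the arm, as the interface text tells. Its arguments: {"type":"object","properties":{"offset":{"type":"array"},"twist":{"type":"array"},"grip":{"type":"array"}},"required":["offset","twist","grip"]}

```bash
mkdir -p pics; cat > h.py <<'E'
import numpy as np, cv2
from rig import bot, cams
def shot(n,tag):
    d=cams.get_image(n); np.savez(f'{n}_{tag}.npz',**d); cv2.imwrite(f'pics/{n}_{tag}.png',d['image'][:,:,::-1]); return d
def load(n,tag): return dict(np.load(f'{n}_{tag}.npz'))
def ray(d,uv):
    K=np.array([[d['fx'],0,d['cx']],[0,d['fy'],d['cy']],[0,0,1]],float)
    p=cv2.undistortPoints(np.array(uv,float).reshape(-1,1,2),K,np.array(d['dist'],float)).reshape(-1,2)
    E=np.array(d['extrinsics']);R=E[:3,:3];t=E[:3,3]
    v=np.c_[p,np.ones(len(p))]@R
    return -R.T@t, v
def onplane(d,uv,z):
    c,v=ray(d,uv); return c+v*((z-c[2])/v[:,2])[:,None]
def cloud(d):
    h,w=d['depth'].shape; u,v=np.meshgrid(np.arange(w),np.arange(h))
    c,r=ray(d,np.c_[u.ravel(),v.ravel()]); return (c+r*np.asarray(d['depth']).ravel()[:,None]).reshape(h,w,3)
E
python3 - <<'E'
from h import *
for n in ('scene','top'):
    d=shot(n,'0'); print(n,d['fx'],d['dist'],-d['extrinsics'][:3,:3].T@d['extrinsics'][:3,3], (d['depth']>0).mean())
print(bot.sense())
E
```

```text
scene 437.0712865233318 [-0.0233158  0.         0.         0.         0.       ] [0.09573859 0.5137129  0.62029164] 0.9612712585034013
top 441.4888003419579 [-0.03129202  0.          0.          0.          0.        ] [ 0.4140242  -0.24645896  0.9864924 ] 0.9959566326530612
{'clock': 0.1, 'joint_positions': array([ 1.09918852,  0.38376324,  0.04383946,  1.5994165 , -0.01788988,
        1.16118511, -0.04989052]), 'dq': array([-0.00197174, -0.00232792,  0.00095395, -0.0022706 ,  0.00014662,
       -0.00117403, -0.00112207]), 'tau': array([ 2.97015096e-03, -4.34725356e+01,  1.02956258e+00, -2.50453770e+01,
        1.08879019e-02,  5.42681388e-03, -1.16835113e-05]), 'eef_pos': array([ 0.23705749, -0.60436161,  0.24700651]), 'orientation': array([-1.15469290e-03,  9.82575124e-01,  1.85862073e-01, -2.87308285e-04]), 'force': array([-0.69332072,  0.05695025,  0.15155352]), 'moment': array([-0.0181481 , -0.04182823, -0.0224461 ]), 'gripper_width': 0.08569844369939292}
```

View pics/scene_0.png

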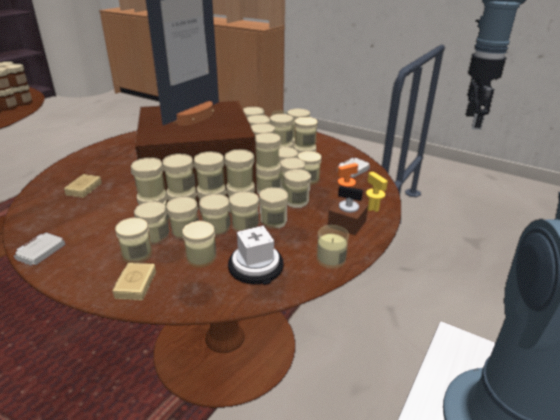

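View pics/top_0.png

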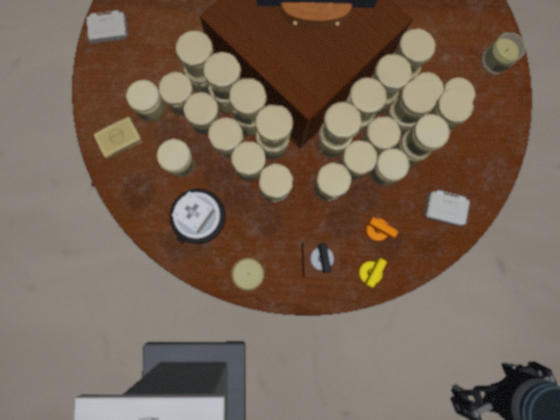

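Scene view: key in its rest at about (349,200), hub at (255,245), tester at (332,247), jar at (199,243). Top view: bare steel key at (322,258), orange decoy at (381,229), yellow decoy at (374,272), hub at (196,213), tester at (248,274), jar at (174,156).

```bash
python3 - <<'E'
from h import *
d=load('top','0'); s=load('scene','0')
C=cloud(d); S=cloud(s); img=d['image'].astype(int)
def reg(im,C,r0,r1,c0,c1,zlo,zhi,dark=None):
    P=C[r0:r1,c0:c1].reshape(-1,3); I=im[r0:r1,c0:c1].reshape(-1,3).astype(int)
    m=(P[:,2]>zlo)&(P[:,2]<zhi)
    if dark: m&=I.max(1)<dark
    return P[m]
# key bar
for nm,im,cl,box in (('top',d['image'],C,(235,285,300,345)),('scene',s['image'],S,(180,215,330,365))):
    P=reg(im,cl,*box,0.09,0.13); print(nm,'bar n',len(P))
    if len(P)>5:
        print(np.percentile(P[:,2],[5,50,95]),P.mean(0)); 
        r=cv2.minAreaRect((P[:,:2]*1000).astype(np.float32)); print(r)
    print('cloud zs', np.histogram(cl[box[0]:box[1],box[2]:box[3],2],bins=np.arange(-.01,.14,.01))[0])
for nm,im,cl,box in (('top',d['image'],C,(185,245,165,230)),('scene',s['image'],S,(222,285,225,287))):
    P=reg(im,cl,*box,0.075,0.095); print(nm,'hub n',len(P),np.median(P[:,2]),P.mean(0)); print(cv2.minAreaRect((P[:,:2]*1000).astype(np.float32)))
    print('cloud zs', np.histogram(cl[box[0]:box[1],box[2]:box[3],2],bins=np.arange(-.01,.14,.01))[0])
print('table z',C[300,330],'tester',C[274,248],'jar',C[156,174],'yellow',C[272,378],'orange',C[228,385])
a=cv2.resize(d['image'][180:300,160:300+20],None,fx=5,fy=5,interpolation=cv2.INTER_CUBIC)
a1=cv2.resize(d['image'][230:290,295:400],None,fx=7,fy=7,interpolation=cv2.INTER_CUBIC)[:,:735]
h1=cv2.resize(d['image'][183:243,165:230],None,fx=6,fy=6,interpolation=cv2.INTER_CUBIC)
k1=cv2.resize(d['image'][228:288,295:360],None,fx=6,fy=6,interpolation=cv2.INTER_CUBIC)
o=np.hstack([h1,k1]); print(o.shape); cv2.imwrite('pics/crop1.png',o[:,:,::-1])
E
```

```text
top bar n 259
[0.09711906 0.10515998 0.10785722] [ 0.44451094 -0.36891062  0.10441679]
((444.89453125, -369.83251953125), (59.824684143066406, 16.312652587890625), 9.747627258300781)
cloud zs [312 589  15  17  11 305 699   6   6  18  19 240   0   0   0]
scene bar n 205
[0.09152262 0.1012187  0.10692131] [ 0.4413236  -0.36495921  0.1003291 ]
((442.4104919433594, -368.0736999511719), (60.40301513671875, 17.96582794189453), 10.910675048828125)
cloud zs [ 44 288   0   0   4  96 439  27  30  85  90 115   0   0   0]
top hub n 743 0.08430138710571577 [ 0.54035509 -0.10053976  0.08410301]
((540.742431640625, -100.06381225585938), (61.059608459472656, 60.00618362426758), 55.86747360229492)
cloud zs [575 834 708 284 576  55  44  48  49 715   0   0   0   0   0]
scene hub n 582 0.08449519823903973 [ 0.53587272 -0.09591774  0.08344564]
((538.530029296875, -99.59187316894531), (60.819976806640625, 63.84013366699219), 55.83464431762695)
cloud zs [ 192 1102  650  377  493  133  134  146  170  491    0    0    0    0
    0]
table z [ 3.54181084e-01 -3.93846918e-01 -3.14706946e-05] tester [ 0.4120054  -0.21448648  0.05737758] jar [ 0.65781567 -0.05891133  0.08015678] yellow [ 0.41510785 -0.4759517   0.10360257] orange [ 0.50356284 -0.49282718  0.10450829]
(360, 780, 3)
```

View pics/crop1.png

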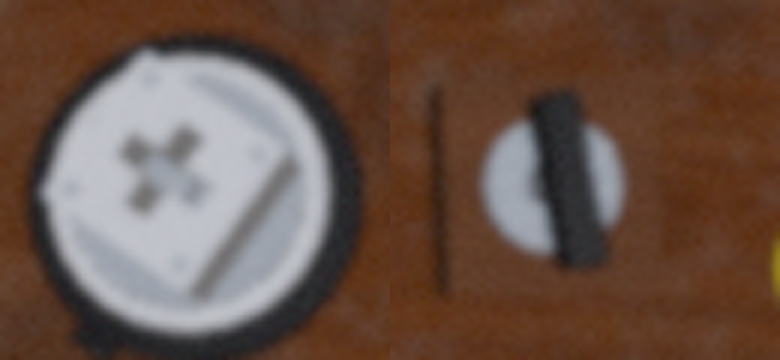

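Key: bar centre about (0.4447, -0.369), bar top z 0.105, bar angle about 10.3°. Hub: centre about (0.5405, -0.100), top z 0.084, angle 55.85°. The crops confirm it: cross keyway on the hub in the left one, black bar on the bare steel collar in the right one. Both views agree within about 2 mm, so I'll approach now.

{"op": "arm_command", "data": {
  "offset": [
    [0,0,0],
    [0,0,0],
    [0.031,-0.024,0.006],
    [0.031,-0.024,0.006],
    [0.031,-0.024,0.006],
    [0.031,-0.024,0.006],
    [0.031,-0.024,0.006],
    [0.031,-0.024,0.006],
    [0.031,-0.024,0.006],
    [0.029,-0.026,0.006]
  ],
  "twist": [5.5,5.6,0,0,0,0,0,0,0,0],
  "grip": [0,0,0,0,0,0,0,0,0,0]
}}

```text
clock: 1.1
eef_pos: [0.4454, -0.3687, 0.1996]
orientation: [-0.0, 0.996, 0.09, -0.0]
force: [0.2, -0.9, 0.1]
gripper_width: 0.0853
```

{"op": "arm_command", "data": {
  "offset": [
    [0,0,0],
    [0,0,0]
  ],
  "twist": [0,0],
  "grip": [0,0]
}}

```text
clock: 1.3
eef_pos: [0.4453, -0.3684, 0.1995]
orientation: [-0.001, 0.996, 0.092, -0.001]
force: [0.4, -0.2, 0.8]
gripper_width: 0.0855
```

```bash
cat >> h.py <<'E'
def togo(x,y,z,ang,s=None):
    from scipy.spatial.transform import Rotation as Ro
    s=s or bot.sense(); q=s['orientation']; R=Ro.from_quat([q[1],q[2],q[3],q[0]]).as_matrix()
    a=np.degrees(np.arctan2(R[1,0],R[0,0])); print('clock %.2f'%s['clock'],'tcp',s['eef_pos'].round(4),'ang %.2f'%a,'tilt',R[:,2].round(4),'w %.4f'%s['gripper_width'],'F',s['force'].round(1),'j7 %.2f'%s['joint_positions'][6])
    tw=(a-ang+90)%180-90
    print('tool offset now',(R.T@(np.array([x,y,z])-s['eef_pos'])).round(4),'twist %.2f'%tw)
    b=np.radians(ang); d=np.array([x,y,z])-s['eef_pos']; print('offset after twist',np.round([d[0]*np.cos(b)+d[1]*np.sin(b), d[0]*np.sin(b)-d[1]*np.cos(b),-d[2]],4))
E
python3 -c "
from h import *
togo(.4447,-.369,.089,10.3)"
```

```text
clock 1.30 tcp [ 0.4453 -0.3684  0.1995] ang 10.54 tilt [-0.0012  0.0011 -1.    ] w 0.0855 F [ 0.4 -0.2  0.8] j7 -0.79
tool offset now [-0.0006  0.0007  0.1105] twist 0.24
offset after twist [-0.0007  0.0005  0.1105]
```

{"op": "arm_command", "data": {
  "offset": [
    [0,0,0.025],
    [0,0,0.025],
    [0,0,0.02],
    [0,0,0.02],
    [0,0,0.012],
    [0,0,0.008],
    [0,0,0],
    [0,0,0],
    [0,0,0],
    [0,0,0]
  ],
  "twist": [0,0,0,0,0,0,0,0,0,0],
  "grip": [0,0,0,0,0,0,0,1,1,1]
}}

```text
clock: 2.3
eef_pos: [0.4454, -0.3707, 0.0913]
orientation: [0.001, 0.996, 0.09, 0.001]
force: [-0.6, 0.4, 0.0]
gripper_width: 0.0435
```

{"op": "arm_command", "data": {
  "offset": [
    [0,0,0],
    [0,0,0],
    [0,0,0],
    [0,0,0],
    [0,0,0],
    [0,0,0]
  ],
  "twist": [0,0,0,0,0,0],
  "grip": [1,1,1,1,1,1]
}}

```text
clock: 2.9
eef_pos: [0.445, -0.3703, 0.0909]
orientation: [0.0, 0.996, 0.09, 0.0]
force: [-1.7, 0.3, 5.5]
gripper_width: 0.0151
```

Gripped, opening 15 mm. Next I lift it straight up.

{"op": "arm_command", "data": {
  "offset": [
    [0,0,-0.005],
    [0,0,-0.01],
    [0,0,-0.015],
    [0,0,-0.02],
    [0,0,-0.02],
    [0,0,-0.02],
    [0,0,-0.02],
    [0,0,-0.01],
    [0,0,0],
    [0,0,0]
  ],
  "twist": [0,0,0,0,0,0,0,0,0,0],
  "grip": [1,1,1,1,1,1,1,1,1,1]
}}

```text
clock: 3.9
eef_pos: [0.4443, -0.37, 0.21]
orientation: [-0.0, 0.996, 0.09, -0.0]
force: [-0.9, -0.2, -1.5]
gripper_width: 0.0153
```

```bash
python3 - <<'E'
from h import *
togo(.5405,-.100,.212,55.85)
d=shot('scene','1'); t=shot('top','1')
a=cv2.resize(d['image'][130:250,290:420],None,fx=3,fy=3); b=cv2.resize(t['image'][210:330,290:420],None,fx=3,fy=3)
cv2.imwrite('pics/lift.png',np.hstack([a,b])[:,:,::-1])
E
```

```text
clock 3.90 tcp [ 0.4443 -0.37    0.21  ] ang 10.31 tilt [-5.e-04  3.e-04 -1.e+00] w 0.0153 F [-0.9 -0.2 -1.5] j7 -0.79
tool offset now [ 0.143  -0.2484 -0.002 ] twist -45.54
offset after twist [ 0.2775 -0.0719 -0.002 ]
```

View pics/lift.png

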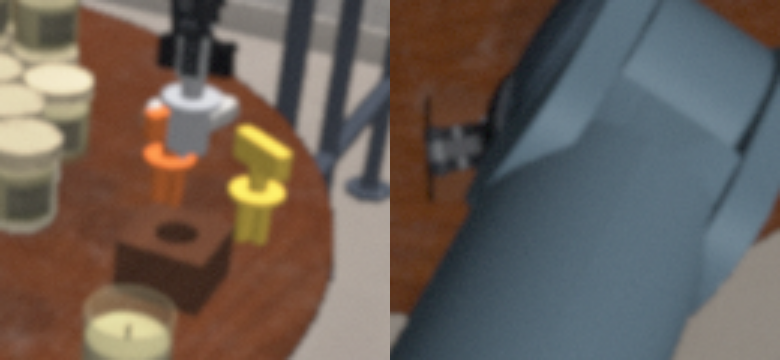

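The key hangs from the fingers clear of the empty rest (scene crop). In the top view the arm hides it. Turning it and moving above the hub.

{"op": "arm_command", "data": {
  "offset": [
    [0,0,0],
    [0,0,0],
    [0,0,0],
    [0,0,0],
    [0,0,0],
    [0,0,0],
    [0.03,-0.007,0],
    [0.035,-0.009,0],
    [0.035,-0.01,0],
    [0.035,-0.01,0]
  ],
  "twist": [-7.5,-7.6,-7.6,-7.6,-7.6,-7.6,0,0,0,0],
  "grip": [1,1,1,1,1,1,1,1,1,1]
}}

```text
clock: 5.0
eef_pos: [0.4902, -0.2368, 0.2089]
orientation: [-0.001, 0.884, 0.468, -0.001]
force: [0.8, 0.0, -1.9]
gripper_width: 0.015
```

{"op": "arm_command", "data": {
  "offset": [
    [0.035,-0.009,0],
    [0.035,-0.009,0],
    [0.035,-0.009,0],
    [0.0275,-0.007,0],
    [0.01,-0.002,0],
    [0,0,0],
    [0,0,0],
    [0,0,0]
  ],
  "twist": [0,0,0,0,0,0,0,0],
  "grip": [1,1,1,1,1,1,1,1]
}}

```text
clock: 5.8
eef_pos: [0.5401, -0.1031, 0.2098]
orientation: [0.0, 0.885, 0.466, -0.001]
force: [-0.3, -1.3, -1.0]
gripper_width: 0.0148
```

```bash
python3 - <<'E'
from h import *
togo(.5405,-.100,.212,55.85)
d=shot('scene','2'); t=shot('top','2')
a=cv2.resize(d['image'][150:280,200:320],None,fx=3,fy=3); b=cv2.resize(t['image'][140:270,140:260],None,fx=3,fy=3)
cv2.imwrite('pics/above.png',np.hstack([a,b])[:,:,::-1])
S=cloud(d); Q=S[150:280,200:320]
for zl in np.arange(.10,.23,.005):
    m=(Q[...,2]>zl)&(Q[...,2]<zl+.005)&(abs(Q[...,0]-.54)<.08)&(abs(Q[...,1]+.1)<.08)
    if m.sum()>3:
        P=Q[m]; print('%.3f'%zl,m.sum(),P.min(0).round(4),P.max(0).round(4),P.mean(0).round(4))
E
```

```text
clock 5.80 tcp [ 0.5401 -0.1031  0.2098] ang 55.59 tilt [-0.0013 -0.0012 -1.    ] w 0.0148 F [-0.3 -1.3 -1. ] j7 -0.57
tool offset now [ 0.0028 -0.0014 -0.0022] twist -0.26
offset after twist [ 0.0028 -0.0014 -0.0022]
0.125 14 [ 0.524  -0.1147  0.1259] [ 0.5468 -0.0915  0.1294] [ 0.5361 -0.0997  0.1279]
0.130 34 [ 0.5241 -0.1154  0.1301] [ 0.5467 -0.0912  0.1348] [ 0.5334 -0.0985  0.1326]
0.135 30 [ 0.5229 -0.1156  0.1351] [ 0.5515 -0.0893  0.1396] [ 0.5348 -0.0988  0.1378]
0.140 34 [ 0.5231 -0.1145  0.1406] [ 0.5511 -0.0905  0.1449] [ 0.5348 -0.0987  0.1426]
0.145 29 [ 0.5231 -0.1158  0.1451] [ 0.5513 -0.0908  0.1498] [ 0.5346 -0.0984  0.1474]
0.150 37 [ 0.5228 -0.1169  0.15  ] [ 0.551 -0.089  0.155] [ 0.5346 -0.0985  0.1526]
0.155 27 [ 0.5222 -0.1152  0.1555] [ 0.5498 -0.0896  0.1598] [ 0.5359 -0.0964  0.1576]
0.160 15 [ 0.523  -0.0996  0.1607] [ 0.55   -0.0893  0.1646] [ 0.531  -0.0952  0.1621]
0.165 4 [ 0.5226 -0.0902  0.1693] [ 0.5567 -0.0853  0.1699] [ 0.533  -0.0885  0.1697]
0.170 63 [ 0.5145 -0.1298  0.17  ] [ 0.5637 -0.0791  0.175 ] [ 0.5322 -0.0952  0.1733]
0.175 158 [ 0.51
[... 242 characters left out ...]
73]
0.190 10 [ 0.5238 -0.1031  0.1903] [ 0.545  -0.0904  0.1949] [ 0.5315 -0.0978  0.193 ]
0.195 29 [ 0.5175 -0.1223  0.195 ] [ 0.5517 -0.0766  0.2   ] [ 0.5324 -0.0961  0.1982]
0.200 64 [ 0.5162 -0.1253  0.2   ] [ 0.5591 -0.0765  0.205 ] [ 0.533  -0.0949  0.2028]
0.205 72 [ 0.5162 -0.1251  0.2052] [ 0.5594 -0.0756  0.21  ] [ 0.5316 -0.0962  0.2077]
0.210 59 [ 0.5155 -0.1276  0.21  ] [ 0.5593 -0.0766  0.2149] [ 0.533  -0.0944  0.2126]
0.215 72 [ 0.5162 -0.1256  0.215 ] [ 0.5589 -0.0769  0.22  ] [ 0.531  -0.0962  0.2173]
0.220 103 [ 0.5158 -0.124   0.2201] [ 0.5601 -0.0764  0.225 ] [ 0.5379 -0.0927  0.2229]
0.225 39 [ 0.5194 -0.1044  0.225 ] [ 0.5569 -0.0862  0.2299] [ 0.5373 -0.0938  0.2273]
```

View pics/above.png

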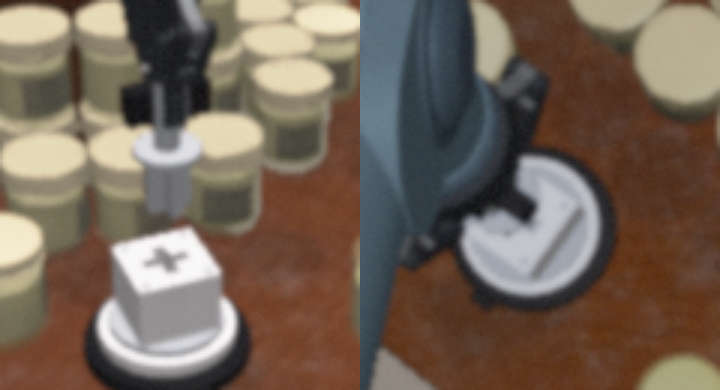

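Scene view: the key hangs upright over the hub, collar at crop (168,148), keyway at (166,262). Next I refine the keyway centre on the hub plane and the collar centre.

```bash
python3 - <<'E'
from h import *
def slot(n,tag):
    d=load(n,tag); C=cloud(d); g=cv2.cvtColor(d['image'],cv2.COLOR_RGB2GRAY).astype(np.float32)
    # rectify top plane z=.084 into 0.5 mm grid by projecting
    E=d['extrinsics'];K=np.array([[d['fx'],0,d['cx']],[0,d['fy'],d['cy']],[0,0,1]])
    xs=np.arange(.495,.585,.0005); ys=np.arange(-.145,-.055,.0005); X,Y=np.meshgrid(xs,ys)
    P=np.c_[X.ravel(),Y.ravel(),np.full(X.size,.084)]
    uv=cv2.projectPoints(P,cv2.Rodrigues(E[:3,:3])[0],E[:3,3],K,np.array(d['dist']))[0].reshape(X.shape+(2,)).astype(np.float32)
    r=cv2.remap(g,uv[...,0],uv[...,1],cv2.INTER_CUBIC)
    c=cv2.circle(np.zeros_like(r,np.uint8),(90,80+10),44,1,-1)
    v=r[c>0]; th=(np.percentile(v,2)+np.percentile(v,75))/2
    m=((r<th)&(c>0)).astype(np.uint8)
    k,l,st,ce=cv2.connectedComponentsWithStats(m); i=1+np.argmax(st[1:,4]); 
    pts=np.argwhere(l==i)[:,::-1].astype(np.float32); mr=cv2.minAreaRect(pts)
    f=lambda p:(xs[0]+p[0]*.0005,ys[0]+p[1]*.0005)
    print(n,tag,'centroid',np.round(f(ce[i]),4),'area mm2',st[i,4]/4,'rect',np.round(f(mr[0]),4),np.array(mr[1])/2,mr[2],'th',th)
    return cv2.resize(np.clip(r,0,255).astype(np.uint8),None,fx=2,fy=2), cv2.resize(m*255,None,fx=2,fy=2)
o=[]
for n,t in (('scene','0'),('scene','2'),('top','0')): o+=[np.vstack(slot(n,t))]
cv2.imwrite('pics/slots.png',np.hstack(o))
d=load('scene','2'); S=cloud(d)
m=(S[...,2]>.1735)&(S[...,2]<.179)&(abs(S[...,0]-.54)<.05)&(abs(S[...,1]+.1)<.05)
P=S[m]; (c,r)=cv2.minEnclosingCircle((P[:,:2]*1000).astype(np.float32)); print('collar',c,r,np.median(P[:,2]))
m2=(S[...,2]>.128)&(S[...,2]<.155)&(abs(S[...,0]-.54)<.05)&(abs(S[...,1]+.1)<.05)
Q=S[m2]; print('spline rect',cv2.minAreaRect((Q[:,:2]*1000).astype(np.float32)))
E
```

```text
scene 0 centroid [ 0.5398 -0.1001] area mm2 403.5 rect [ 0.5398 -0.1   ] [23.03606606 24.32608604] 10.619654655456543 th 187.1287
scene 2 centroid [ 0.5397 -0.1001] area mm2 391.75 rect [ 0.5397 -0.0998] [22.9440403  24.20388603] 11.976131439208984 th 190.00824
top 0 centroid [ 0.5431 -0.097 ] area mm2 357.25 rect [ 0.5444 -0.0949] [21.30000114 33.70000076] 53.13010025024414 th 154.16885
collar (538.4613037109375, -103.91839599609375) 25.96843719482422 0.17586260201185971
spline rect ((532.5336303710938, -97.90538787841797), (31.670761108398438, 22.195371627807617), 44.40223693847656)
```

View pics/slots.png

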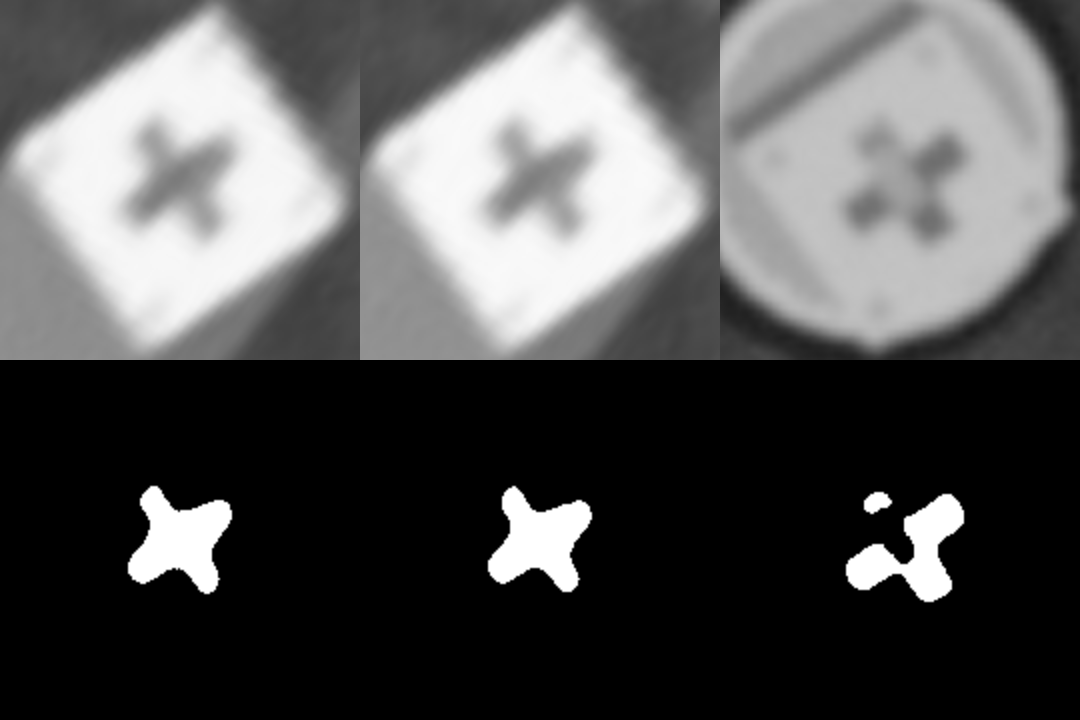

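{"op": "arm_command", "data": {
  "offset": [
    [0.0034,-0.0012,0.006],
    [0,0,0.009],
    [0,0,0.009],
    [0,0,0.006],
    [0,0,0.003],
    [0,0,0],
    [0,0,0],
    [0,0,0]
  ],
  "twist": [-0.25,0,0,0,0,0,0,0],
  "grip": [1,1,1,1,1,1,1,1]
}}

```text
clock: 6.7
eef_pos: [0.5423, -0.0967, 0.1777]
orientation: [0.0, 0.883, 0.47, 0.0]
force: [-0.6, 0.2, -1.0]
gripper_width: 0.0155
```

```bash
python3 - <<'E'
from h import *
togo(.5405,-.100,.125,55.85)
d=shot('scene','3'); S=cloud(d); E=d['extrinsics'];K=np.array([[d['fx'],0,d['cx']],[0,d['fy'],d['cy']],[0,0,1]])
# collar silhouette: bright pixels with z in band
z=S[...,2]; near=(abs(S[...,0]-.54)<.06)&(abs(S[...,1]+.1)<.06)
for lo,hi in ((.133,.146),(.138,.146)):
    P=S[near&(z>lo)&(z<hi)]; print('collar',lo,len(P),np.median(P[:,2]),cv2.minEnclosingCircle((P[:,:2]*1000).astype(np.float32)))
a=cv2.resize(d['image'][180:280,205:315],None,fx=6,fy=6,interpolation=cv2.INTER_CUBIC)
cv2.imwrite('pics/close.png',a[:,:,::-1])
pr=lambda P:cv2.projectPoints(np.array(P,float),cv2.Rodrigues(E[:3,:3])[0],E[:3,3],K,np.array(d['dist']))[0].reshape(-1,2)
q=bot.sense()['eef_pos']; c=np.array([q[0],q[1]])
t=np.linspace(0,2*np.pi,8,endpoint=False)
print('TCP axis foot, mouth ctr crop px',((pr([[c[0],c[1],q[2]-.085],[.540,-.1003,.084],[c[0],c[1],q[2]-.035]])-[205,180])*6).round(1))
E
```

```text
clock 6.70 tcp [ 0.5423 -0.0967  0.1777] ang 56.07 tilt [ 9.e-04 -1.e-04 -1.e+00] w 0.0155 F [-0.6  0.2 -1. ] j7 -0.59
tool offset now [-0.0038  0.0003  0.0527] twist 0.22
offset after twist [-0.0038  0.0004  0.0527]
collar 0.133 210 0.14346393306455166 ((540.7308349609375, -97.38568115234375), 24.608064651489258)
collar 0.138 206 0.14348428510908612 ((540.7308349609375, -97.38568115234375), 24.608064651489258)
TCP axis foot, mouth ctr crop px [[286.1 318.6]
 [297.8 336.1]
 [282.6 197.9]]
```

View pics/close.png

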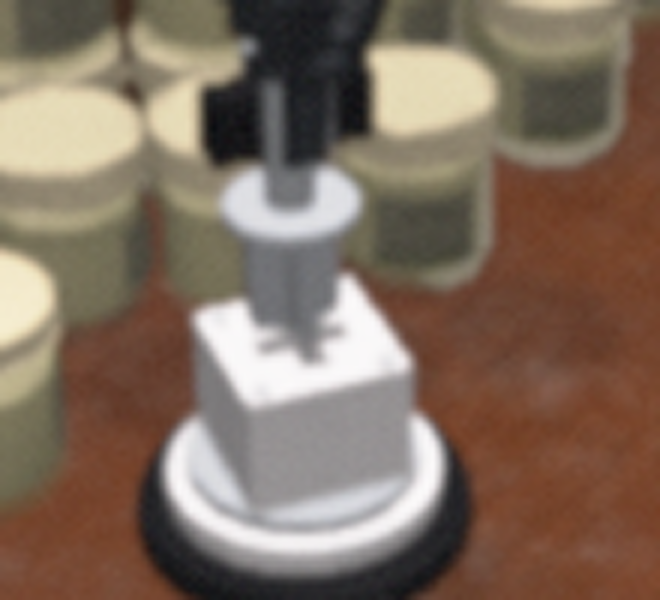

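Close view: the foot is just above the keyway, collar at crop (291,201), keyway centre near (298,336). Depth and pixel readings both say the key must go about 2.7 mm toward -y.

{"op": "arm_command", "data": {
  "offset": [
    [-0.0025,0.0011,0],
    [0,0,0],
    [0,0,0],
    [0,0,0],
    [0,0,0],
    [0,0,0]
  ],
  "twist": [0,0,0,0,0,0],
  "grip": [1,1,1,1,1,1]
}}

```text
clock: 7.35
eef_pos: [0.5414, -0.0993, 0.1773]
orientation: [-0.0, 0.883, 0.47, 0.0]
force: [0.3, 0.5, -1.1]
gripper_width: 0.0152
```

```bash
cat >> h.py <<'E'
def collar(d,zc):
    S=cloud(d); m=(abs(S[...,0]-.54)<.06)&(abs(S[...,1]+.1)<.06)&(abs(S[...,2]-zc)<.006)
    P=S[m]; c,r=cv2.minEnclosingCircle((P[:,:2]*1000).astype(np.float32)); print('collar',np.round(c,2),'r %.1f'%r,'z %.4f'%np.median(P[:,2]),len(P))
E
python3 - <<'E'
from h import *
for i in range(3):
    togo(.5417,-.0993,.125,55.85); d=shot('scene','4%d'%i); collar(d,.1425)
E
```

```text
clock 7.35 tcp [ 0.5414 -0.0993  0.1773] ang 56.08 tilt [ 0.  0. -1.] w 0.0152 F [ 0.3  0.5 -1.1] j7 -0.59
tool offset now [0.0001 0.0002 0.0523] twist 0.23
offset after twist [0.0002 0.0002 0.0523]
collar [ 541.15 -100.28] r 26.2 z 0.1432 221
clock 7.40 tcp [ 0.5414 -0.0993  0.1773] ang 56.08 tilt [-0.e+00  1.e-04 -1.e+00] w 0.0153 F [-0.1  0.1 -1.5] j7 -0.59
tool offset now [0.0002 0.0003 0.0523] twist 0.23
offset after twist [0.0002 0.0003 0.0523]
collar [ 538.33 -100.07] r 24.9 z 0.1432 220
clock 7.45 tcp [ 0.5414 -0.0993  0.1772] ang 56.08 tilt [-1.e-04  1.e-04 -1.e+00] w 0.0151 F [-0.6  0.2 -2.2] j7 -0.59
tool offset now [0.0002 0.0003 0.0522] twist 0.23
offset after twist [0.0002 0.0003 0.0522]
collar [539.19 -99.9 ] r 24.0 z 0.1431 223
```

Collar (0.5395, -0.1001) now matches the keyway (0.540, -0.100). I'll go down slowly and watch the force.

{"op": "arm_command", "data": {
  "offset": [
    [0,0,0.003],
    [0,0,0.003],
    [0,0,0.003],
    [0,0,0.003],
    [0,0,0.003],
    [0,0,0],
    [0,0,0]
  ],
  "twist": [0,0,0,0,0,0,0],
  "grip": [1,1,1,1,1,1,1]
}}

```text
clock: 8.2
eef_pos: [0.5413, -0.0994, 0.1621]
orientation: [-0.0, 0.883, 0.47, -0.0]
force: [0.0, 0.2, -1.3]
gripper_width: 0.0153
```

No contact force with the foot about 7 mm below the face, so it has meshed. Continuing down.

{"op": "arm_command", "data": {
  "offset": [
    [0,0,0.005],
    [0,0,0.005],
    [0,0,0.005],
    [0,0,0.005],
    [0,0,0.004],
    [0,0,0],
    [0,0,0]
  ],
  "twist": [0,0,0,0,0,0,0],
  "grip": [1,1,1,1,1,1,1]
}}

```text
clock: 8.9
eef_pos: [0.5414, -0.0994, 0.1382]
orientation: [-0.0, 0.883, 0.47, -0.0]
force: [-0.2, -0.0, -2.5]
gripper_width: 0.015
```

{"op": "arm_command", "data": {
  "offset": [
    [0,0,0.003],
    [0,0,0.003],
    [0,0,0.003],
    [0,0,0.003],
    [0,0,0.002],
    [0,0,0],
    [0,0,0]
  ],
  "twist": [0,0,0,0,0,0,0],
  "grip": [1,1,1,1,1,1,1]
}}

```text
clock: 9.6
eef_pos: [0.5418, -0.099, 0.1257]
orientation: [0.0, 0.883, 0.47, 0.0]
force: [-2.7, 1.8, 7.6]
gripper_width: 0.0152
```

{"op": "arm_command", "data": {
  "offset": [
    [0,0,0.001],
    [0,0,0.001],
    [0,0,0.001],
    [0,0,0],
    [0,0,0],
    [0,0,0]
  ],
  "twist": [0,0,0,0,0,0],
  "grip": [1,1,1,1,1,1]
}}

```text
clock: 10.2
eef_pos: [0.5419, -0.099, 0.1249]
orientation: [0.0, 0.883, 0.47, -0.0]
force: [-8.1, 2.1, 18.5]
gripper_width: 0.0151
```

Force rose to about 20 N with almost no travel, so the collar is on the hub. Checking with the camera.

```bash
python3 - <<'E'
from h import *
togo(.5417,-.0993,.125,55.85)
d=shot('scene','5'); collar(d,.090)
S=cloud(d); 
S0=cloud(load('scene','0'))
for n,(r0,r1,c0,c1) in {'tester':(228,262,318,350),'jar':(224,262,184,216)}.items(): print(n,np.median(np.abs(S[r0:r1,c0:c1]-S0[r0:r1,c0:c1]),axis=(0,1)).round(4))
m=(abs(S[...,0]-.54)<.04)&(abs(S[...,1]+.1)<.04); print(np.histogram(S[m][:,2],bins=np.arange(.076,.1,.002)))
a=cv2.resize(d['image'][180:290,180:360],None,fx=4,fy=4,interpolation=cv2.INTER_CUBIC)
cv2.imwrite('pics/home.png',a[:,:,::-1])
E
```

```text
clock 10.20 tcp [ 0.5419 -0.099   0.1249] ang 56.06 tilt [-3.e-04 -8.e-04 -1.e+00] w 0.0151 F [-8.1  2.1 18.5] j7 -0.62
tool offset now [-0.0003  0.     -0.0001] twist 0.21
offset after twist [-0.0003  0.     -0.0001]
collar [ 538.29 -100.33] r 41.5 z 0.0880 392
tester [0.0005 0.0013 0.001 ]
jar [0.0009 0.0009 0.0009]
(array([ 25,  28,  19,  62, 142,  51,  35, 122,  32,   6,   7,   8]), array([0.076, 0.078, 0.08 , 0.082, 0.084, 0.086, 0.088, 0.09 , 0.092,
       0.094, 0.096, 0.098, 0.1  ]))
```

View pics/home.png

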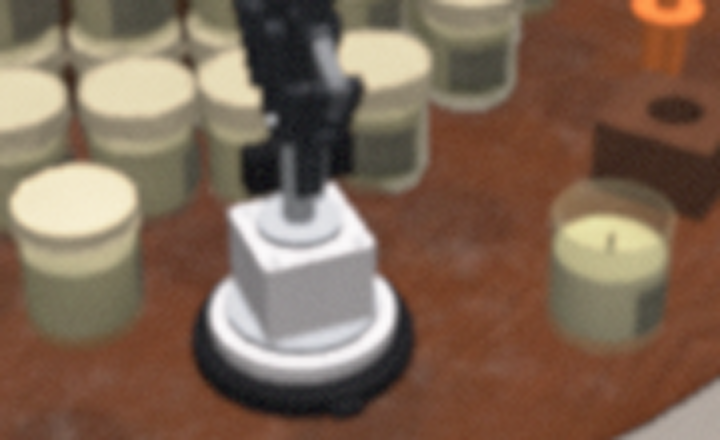

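The picture shows the collar (crop (300,220)) flat on the hub, with the candles in place. The collar's top is at z about 0.091 and the hub face at 0.084. I'll check that it holds steady for a second before handing in.

{"op": "arm_command", "data": {
  "offset": [
    [0,0,0.001],
    [0,0,0],
    [0,0,0],
    [0,0,0],
    [0,0,0],
    [0,0,0],
    [0,0,0],
    [0,0,0]
  ],
  "twist": [0,0,0,0,0,0,0,0],
  "grip": [1,1,1,1,1,1,1,1]
}}

```text
clock: 11.05
eef_pos: [0.5419, -0.099, 0.1249]
orientation: [0.0, 0.883, 0.47, -0.001]
force: [-9.7, 2.1, 23.0]
gripper_width: 0.0152
```

```bash
python3 -c "
from h import *
togo(.5417,-.0993,.125,55.85)
from rig import finish_job
s=bot.sense()
if s['force'][2]>12 and s['eef_pos'][2]<.1255: print(finish_job())"
```

```text
clock 11.05 tcp [ 0.5419 -0.099   0.1249] ang 56.05 tilt [-6.0e-04 -1.1e-03 -1.0e+00] w 0.0152 F [-9.7  2.1 23. ] j7 -0.62
tool offset now [-0.0003  0.     -0.0001] twist 0.20
offset after twist [-0.0003  0.     -0.0001]
the job is handed in; nothing more can be done
None
```

I lifted the bare steel key out of its rest, turned it about 46° to line up with the keyway, and slid it in. I then pressed it home and handed the job in at 11.05 s, still gripping it and pushing down.

**Last checks before handing in**
- **Key seated:** pushing further raised the force to 23 N, against a 10 N spring, and the TCP stayed at z = 0.1249. In the camera's depth data the collar's top is at about 0.091 m, where 0.090 m means fully home.
- **Upright and held:** tool tilt was about 0.001 rad, and the finger opening was steady at 15 mm.
- **Candles:** the tester and jar showed no movement beyond about 1 mm of noise.

**What was unsure or disagreed**
- The force also had a sideways part of about 10 N, so the key sits slightly off-centre in its clearance.
- The last collar-circle fit failed: its 41 mm radius took in hub points, so I ignored it. I judged the centring from the earlier fits above the mouth, which averaged within about 1 mm of the keyway, though single fits scattered by 1–2 mm.
- I could not measure the plunger's travel directly.

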